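Load the label roll and hold the printer cover open

ROBOT

A 6-joint arm with a two-finger parallel gripper is mounted at the origin on the work surface. World frame = base frame: x ahead of the robot, y to its left, z up, the work surface at z = 0. Lengths are in m, angles in rad, forces in N, time in s.
With the tool pointing down it reaches from about 0.15 to 0.775 m from the base axis. Payload 6.1 kg.
Tool frame: the origin (TCP) lies at the very end of the fingers, on their centre line; the grasp point (between the pads) lies hold_point_z behind it (hold_point_z is the distance from the TCP to the grasp point, in m); z points along the fingers, y is the line along which they close (so a half turn about z gives the same grasp; the last joint's range is limited). The gripper opens to 85 mm and grips with 20 to 120 N. Pads are 22 mm wide; open, the fingers measure 114 mm over their backs; the gripper's body (76 mm by 85 mm) begins 54 mm behind the grasp point. The pads swing forward as they close: fully open they stand 13 mm farther back than shut.
Start: joints at [-1.314, 0.126, -0.04, 1.405, 0, 1.571], TCP at [0.133, -0.508, 0.231] pointing down, gripper open.
Joint ranges: [-2.72, 2.72], [-0.95, 1.95], [-1.27, 1.35], [-1.78, 2.02], [-1.46, 1.47], [-3.14, 3.14]. Speed limits (rad/s): [2.39, 2.39, 3.01, 3.14, 3.14, 3.14].

INTERFACE

Orientations are given as a rotation vector (axis times angle).
In Python, from workcell import state, get_image, calibration, sign_off, hold_point_z gives the robot as it stands.
- The arm moves only by the tool step_arm, never from a script. Its argument "rows" is a list of rows, each an object with "hand": the closure, from 0 (fully open) to 1 (shut); "slide": the shift along the tool's x, y, z in cm, a list of three; "angular": the turn, a rotation vector about the tool's x, y, z in rad, a list of three. A call has 1 to 5 rows; each row shifts and turns the commanded pose from where the row before left it, along the tool's axes as they then stand; what a row does not reach is not made up. A row lasts 1/8 s, in which the tool goes at most 62.5 mm and 10.7 degrees, less where a joint would pass 70% of its speed; a pose out of reach is approached as far as the arm can. A call with a gripper value outside its range is refused whole. The fingers move at their own pace and stop on an object; "squeeze" is the grip in N (left out, the last holds). Time passes only in rows, so rows that do not move let the fingers close. It gives the time, the measured TCP pose, the force, the opening and the grip force at its end, in the units of the state.
- state(): the state, without advancing time (a new reading comes with each control period).
- get_image(name): name is "scene" or "top" or "wrist"; returns (picture, depth): 480x640x3 uint8, red, green, blue; 480x640 float32, m along the optical axis (not along the pixel's ray), 0 where there is no reading.
- calibration(name): a dict with "camera_matrix" (3x3 intrinsics, pixels), "k1" (the pictures are not rectified: a ray, as slopes to the right and down, at radius r is drawn at 1 + k1 r^2 times it, then the intrinsics apply), "R" (3x3) and "t" (3): a world point X has camera coordinates R X + t. Camera axes: x right, y down, z forward; pixel columns grow to the right and rows downward; lengths in m; the calibration is good to about 2 mm. A picture is of the moment at which its call begins: read the wrist's pose just before it. calibration takes no time and is no camera call; for the wrist camera it gives the pose at the moment of the call.
- sign_off(): hands the job in; it is judged then, once.
The state is a dict: "clock": time; "q": joint angles; "joint_vel": joint speeds; "tau": joint torques, N m; "ee_pos": TCP position; "eef_rot": TCP orientation; "ft_force": force on the tool from outside, world axes, zero at the start; "wrist_torque": the same for the moment, N m; "gripper_width": opening from 0.0 (shut) to 1.0 (fully open); "finger_force": force on a finger pad.
Only numpy, scipy, OpenCV 4.12 (cv2) and the standard library are available. Lean on these libraries where they do the work, as an engineer would, in place of code of your own. Each camera call takes 0.05 s, during which the arm holds its last target. There are 200 camera calls.

TASK

Put the blue roll of slide labels over the unwinder's upright spindle so that it sits flat on the turntable, and let go of it. Then lift the label printer's self-closing cover by its bar handle to 45 degrees and finish the program still holding it steady there, so that a colleague can thread the labels. Leave the yellow roll, the slide box and the dropper bottle where they are.

Things in the scene. Friction and masses are not known exactly. Their poses are not given: they have to be found in the camera images.
- blue_roll: Blue label roll, loose, standing on the bench with its axis upright: a ring 56 mm outer diameter, 40 mm high, with a 29 mm through bore; about 110 g. Origin: centre of its underside, z along the bore.
- yellow_roll: Yellow label roll of the same size, loose and standing upright likewise; not wanted now, leave alone. The two may stand in either place. Origin: centre of its underside.
- spindle_foot (a point): On the unwinder, which is fixed to the bench: a cream foot (110 mm diameter, 12 mm high) carrying an aluminium turntable (84 mm diameter, top 20 mm above the bench) with a plain upright steel spindle (21 mm diameter, 48 mm long, its last 9 mm tapering to 10 mm). This point is on the spindle's axis at the turntable's top face, where a fully seated roll's underside rests; z is up.
- spindle_tip (a point): The spindle's tip, on its axis, 48 mm above spindle_foot.
- printer: Label printer fixed to the bench: cream body 220 mm deep (x) by 200 mm wide (y) by 90 mm high, with a black cover on top. Origin: centre of its underside; its front faces its own -x (towards the robot), its yaw varies. A thin steel arc on its left (+y) side, for looks only, carries a green bead at the 45 degree position of the cover's underside.
- cover (a joint): Opening angle of the printer's cover in rad: 0 closed (lying level), 0.785 is 45 degrees, stop at 1.3. The black cover (190 by 196 mm, 14 mm thick, 0.3 kg) is hinged along its far (+x) edge and its front edge swings up and away from the robot. A spring and its weight shut it from any angle as soon as it is let go; at the handle it takes about 3 N along the arc.
- cover_handle (a point): Middle of the cover's handle: a round steel bar 10 mm thick, 100 mm long along the printer's y between two end posts, bar centre 35 mm above the cover's top face; when closed 165 mm in front of the hinge line, 49 mm above it (140 mm above the bench). Moves and turns with the cover; axes are the printer's when closed. The bar can turn between the fingers as the cover swings.
- cover_hinge (a point): Middle of the cover's hinge line, 91.5 mm above the bench, on the cover's underside at its far edge; the hinge axis is the printer's y.
- slide_box: Closed slide box, blue with a white top, 85 by 100 mm, 34 mm high, 0.4 kg, loose; leave alone. Origin: centre of its underside.
- dropper: Small amber dropper bottle, 36 mm diameter, 75 mm high, loose; leave alone. Origin: centre of its underside.
Not all that is in view belongs to the job. Several things look just like the blue_roll: the one meant starts nearest to the robot's base. There is more than one size of the part that bears spindle_foot; the job needs the smaller.

How it is judged:
On the way, in this order (a step that is already met when the one before it is completed fails the run):
1. the blue roll is on the spindle, flat on the turntable, and let go (horizontal distance between blue_roll and spindle_foot below 0.006 m and z of blue_roll in the frame of spindle_foot below 0.003 m and angle between blue_roll's own z axis and vertical below 0.06 rad and contact force between each of the fingers, the arm and blue_roll below 0.1 N and linear speed of blue_roll below 0.02 m/s), for 0.3 s.
2. the cover is lifted by the robot past 25 degrees (value of joint cover above 0.44 rad and contact force between any of the fingers, the arm and cover above 0.5 N), for 0.1 s.
At the end, for the whole second after the job is handed in: The robot is holding the cover still at 45 degrees (within 7.5 degrees) and nothing else props it, while the blue roll stays untouched on the spindle, flat on the turntable (underside within 3 mm of it, centred within 6 mm, upright) (all of step 1 and value of joint cover between 0.655 and 0.915 rad and velocity of joint cover between -0.08 and 0.08 rad/s and contact force between any of the fingers, the arm and cover above 0.5 N and contact force between each of blue_roll, yellow_roll, slide_box, dropper and cover below 0.1 N); the arm keeps its last pose, push and grip.
It fails at once if the yellow roll is moved more than 15 mm or tipped over (distance of yellow_roll from where it was at the start of the episode above 0.015 m or angle between yellow_roll's own z axis and vertical above 0.3 rad).
It fails at once if the slide box is moved more than 15 mm or tipped over (distance of slide_box from where it was at the start of the episode above 0.015 m or angle between slide_box's own z axis and vertical above 0.3 rad).
It fails at once if the dropper is moved more than 15 mm or tipped over (distance of dropper from where it was at the start of the episode above 0.015 m or angle between dropper's own z axis and vertical above 0.3 rad).
It also fails if it takes over 58 s, if anything falls off the work surface, if the arm or the gripper's body presses on something with over 40 N, if the wrist force passes 120 N, or if a joint passes its speed limit or range.

## Working session

There is one attempt and no reset: what is moved stays moved. The work goes in short steps, Python scripts to look and compute and a tool call to move; the robot and the scene stay as the last step left them, time stands still between calls to the robot, and variables do not carry over. Pictures are saved under pics/ and viewed, at most 10 in all, crops included, and the job is handed in when it is done.

Besides the shell and the picture viewer there is one more tool, called after "Request:" as name(argument=value, ...) on one line, values as JSON. step_arm: Moves the arm, as the interface text tells. Its arguments: {"type":"object","properties":{"rows":{"type":"array"},"squeeze":{"type":"number"}},"required":["rows"]}

```bash
mkdir -p pics; cat > h.py <<'E'
import numpy as np, cv2
from workcell import state, get_image, calibration, sign_off, hold_point_z
def grab(n,f=None):
    c=calibration(n); im,d=get_image(n)
    if f: cv2.imwrite('pics/'+f,im[:,:,::-1])
    np.savez('%s.npz'%n,im=im,d=d,K=c['camera_matrix'],k1=c['k1'],R=c['R'],t=c['t'])
def cloud(n):
    z=np.load('%s.npz'%n); K,k1,R,t=z['K'],float(z['k1']),z['R'],z['t']
    v,u=np.mgrid[0:480,0:640].astype(np.float64)
    p=np.stack([u.ravel(),v.ravel()],1)[:,None]
    s=cv2.undistortPoints(p,K,np.array([k1,0,0,0.]))[:,0].reshape(480,640,2)
    d=z['d']; P=np.dstack([s*d[...,None],d]).astype(float)
    W=(P-t.ravel())@R
    W[d<=0]=np.nan
    return z['im'],W
E
python3 - <<'E'
from h import *
print(hold_point_z() if callable(hold_point_z) else hold_point_z); s=state(); print({k:np.round(v,3) for k,v in s.items()})
for n in('scene','top'): grab(n,n+'0.png')
print(calibration('top'))
E
```

```text
0.0187
{'clock': np.float64(0.0), 'q': array([-1.314,  0.126, -0.041,  1.405, -0.   ,  1.571]), 'joint_vel': array([-0.002,  0.001,  0.001, -0.001, -0.002, -0.001]), 'tau': array([-2.0000e-03, -4.3591e+01,  3.5293e+01,  1.7000e-02, -0.0000e+00,
       -0.0000e+00]), 'ee_pos': array([ 0.133, -0.507,  0.231]), 'eef_rot': array([-3.114, -0.402,  0.   ]), 'ft_force': array([-0.088,  0.23 , -0.189]), 'wrist_torque': array([ 0.022,  0.023, -0.049]), 'finger_force': np.float64(0.0), 'gripper_width': np.float64(1.0)}
{'camera_matrix': array([[532.22504644,   0.        , 311.24481507],
       [  0.        , 532.22504644, 233.83641407],
       [  0.        ,   0.        ,   1.        ]]), 'k1': -0.000926625623942006, 'R': array([[-0.02354641, -0.99970183,  0.00646725],
       [-0.9975858 ,  0.02307284, -0.06549973],
       [ 0.06533098, -0.00799392, -0.99783163]]), 't': array([-0.06630244,  0.59715483,  1.08186357])}
```

View pics/scene0.png

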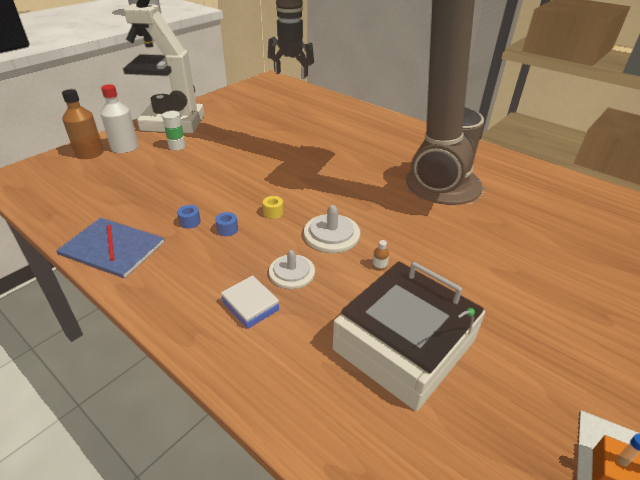

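View pics/top0.png

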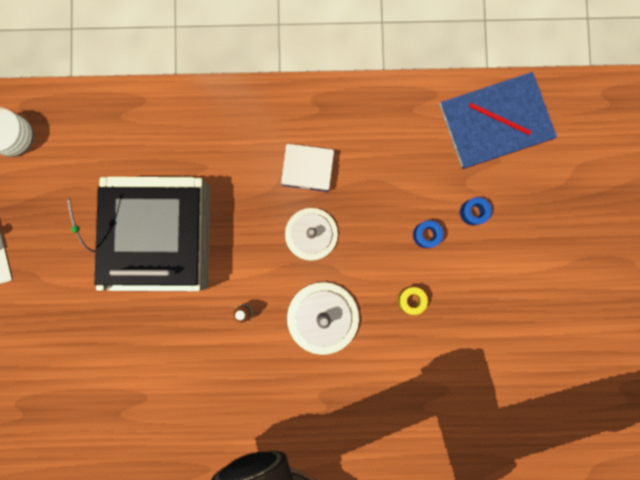

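The top view shows two blue rolls at (430,234) and (477,211). The yellow roll is at (414,300). There are two unwinders, a small one at (311,233) and a large one at (323,318). The printer is at (150,233) with its handle at (140,272), the dropper at (241,315) and the slide box at (308,167). I'll measure all of these, including distances from the base.

```bash
cat > m.py <<'E'
from h import *
im,W=cloud('top'); hsv=cv2.cvtColor(im,cv2.COLOR_RGB2HSV)
def circ(mask,R=None):
    n,l,st,ce=cv2.connectedComponentsWithStats(mask.astype(np.uint8))
    out=[]
    for i in range(1,n):
        if st[i,4]>60: out.append((ce[i],l==i))
    return out
H=hsv[...,0].astype(int);S=hsv[...,1];Z=W[...,2]
for nm,m in(('blue',(H>105)&(H<125)&(S>150)&(Z>.03)&(Z<.05)),('yellow',(H>22)&(H<35)&(S>150)&(Z>.03)&(Z<.05))):
    for c,k in circ(m):
        p=W[k]; (cx,cy),r=cv2.minEnclosingCircle(p[:,:2].astype(np.float32))
        print(nm,c.round(),'c',round(cx,4),round(cy,4),'r',round(r,4),'z',np.median(p[:,2]).round(4),'dist',np.hypot(cx,cy).round(3),p.shape)
for nm,(u,v),w in(('small',(311,233),40),('large',(323,318),50)):
    sub=np.zeros((480,640),bool); sub[v-w:v+w,u-w:u+w]=1
    for a,b in((.008,.0145),(.0165,.024)):
        k=sub&(Z>a)&(Z<b)&(S<90); p=W[k]; (cx,cy),r=cv2.minEnclosingCircle(p[:,:2].astype(np.float32)); print(nm,a,'c',round(cx,4),round(cy,4),'r',round(r,4),np.median(p[:,2]))
    k=sub&(Z>.045); p=W[k]; q=p[p[:,2]>.05]; print(' spindle',q.mean(0).round(4),'zmax',p[:,2].max().round(4),len(q))
for nm,b in(('printer cover',(.095,.12)),('handle',(.128,.16))):
    sub=np.zeros((480,640),bool); sub[165:300,80:220]=1
    k=sub&(Z>b[0])&(Z<b[1]); 
    if nm=='handle': k&=(np.mgrid[0:480,0:640][0]>255)
    p=W[k]; r=cv2.minAreaRect(p[:,:2].astype(np.float32)); print(nm,r,np.median(p[:,2]),p.max(0),p.min(0))
bx=np.load('top.npz'); print('bench z',np.nanmedian(Z[350:400,150:250]))
k=np.zeros((480,640),bool);k[140:195,275:340]=1;k&=(Z>.025)&(Z<.045);print('box',cv2.minAreaRect(W[k][:,:2].astype(np.float32)))
k=np.zeros((480,640),bool);k[295:335,225:262]=1;k&=(Z>.05);print('dropper',W[k].mean(0))
big=cv2.resize(im[190:330,270:500],None,fx=3.4,fy=3.4,interpolation=cv2.INTER_CUBIC); cv2.imwrite('pics/crop0.png',big[:,:,::-1])
E
python3 m.py
```

```text
blue [477. 210.] c 0.6353 -0.4202 r 0.0277 z 0.0403 dist 0.762 (406, 3)
blue [429. 234.] c 0.5891 -0.3199 r 0.0272 z 0.0401 dist 0.67 (392, 3)
yellow [413. 300.] c 0.4548 -0.2829 r 0.0276 z 0.0401 dist 0.536 (450, 3)
small 0.008 c 0.5972 -0.08 r 0.0548 0.011774197139558532
small 0.0165 c 0.6 -0.0815 r 0.0505 0.020240500358649733
 spindle [ 0.5969 -0.0801  0.0642] zmax 0.0725 85
large 0.008 c 0.4221 -0.1001 r 0.0741 0.013596757873077285
large 0.0165 c 0.4231 -0.0997 r 0.0735 0.018106197568913077
 spindle [ 0.4244 -0.0995  0.0849] zmax 0.0951 176
printer cover ((0.603098452091217, 0.23703917860984802), (0.20402006804943085, 0.20645521581172943), 88.65419006347656) 0.10562349603693412 [0.70790874 0.33985104 0.11992972] [0.49769262 0.13318291 0.09500227]
handle ((0.5248103141784668, 0.23555508255958557), (0.1082611083984375, 0.007401369512081146), 88.59395599365234) 0.14449465451623755 [0.52968875 0.28962587 0.15080898] [0.51982773 0.18144111 0.12817736]
bench z 2.4060404044817673e-06
box ((0.7339624762535095, -0.07544079422950745), (0.09983453154563904, 0.08806855976581573), 81.16522979736328)
dropper [0.43853726 0.0609982  0.06314084]
```

View pics/crop0.png

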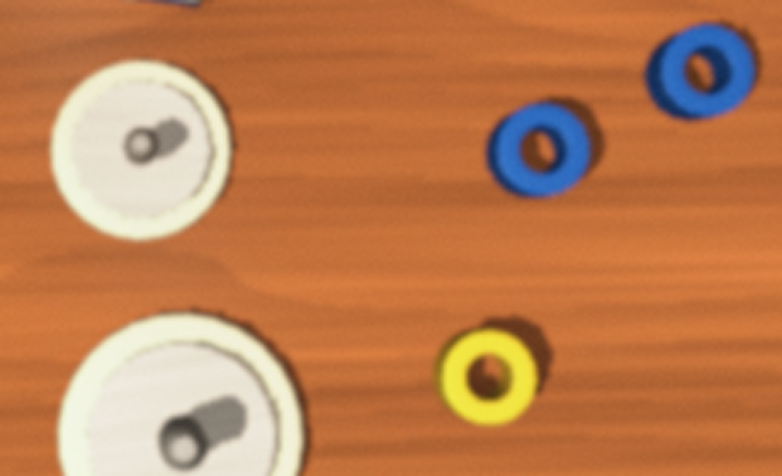

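In the crop, the candidates are the blue roll at (541,150) and the one at (702,70). Their base distances are 0.670 m and 0.762 m, so the nearer one at (541,150), world (0.589, -0.320), is the one meant. Of the unwinders, crop (142,147) has a 55 mm foot radius and a tip at about 68 mm. That matches the description, so it is the smaller one and the target; the large one at (183,440) has a 74 mm radius.

Request:
step_arm(rows=[{"hand": 0, "slide": [0, 0, 0], "angular": [0, 0, 0.1285]}, {"hand": 0, "slide": [0, 0, 0], "angular": [0, 0, 0.1285]}, {"hand": 0, "slide": [5.7, -2.3, 0], "angular": [0, 0, 0]}, {"hand": 0, "slide": [5.7, -2.3, 0], "angular": [0, 0, 0]}, {"hand": 0, "slide": [5.7, -2.3, 0], "angular": [0, 0, 0]}], squeeze=25)

```text
clock: 0.72
ee_pos: [0.3056, -0.438, 0.2309]
eef_rot: [-3.141, 0.002, 0.0]
ft_force: [1.3, -1.5, 0.1]
gripper_width: 0.998
finger_force: 0.0
```

Request:
step_arm(rows=[{"hand": 0, "slide": [5.7, -2.3, 0], "angular": [0, 0, 0]}, {"hand": 0, "slide": [5.7, -2.3, 0], "angular": [0, 0, 0]}, {"hand": 0, "slide": [5.7, -2.3, 1], "angular": [0, 0, 0]}, {"hand": 0, "slide": [5.7, -2.3, 1], "angular": [0, 0, 0]}, {"hand": 0, "slide": [2.85, -1.3, 5], "angular": [0, 0, 0]}])

```text
clock: 1.35
ee_pos: [0.5652, -0.3331, 0.1627]
eef_rot: [3.139, 0.004, 0.008]
ft_force: [-0.0, -1.1, -0.1]
gripper_width: 0.997
finger_force: 0.0
```

Request:
step_arm(rows=[{"hand": 0, "slide": [2.4, -1.3, 3], "angular": [0, 0, 0]}, {"hand": 0, "slide": [0, 0, 0], "angular": [0, 0, 0]}])

```text
clock: 1.6
ee_pos: [0.5844, -0.3187, 0.1271]
eef_rot: [-3.138, -0.004, 0.009]
ft_force: [-0.9, -0.5, -0.1]
gripper_width: 1.006
finger_force: 0.0
```

```bash
cat > w.py <<'E'
from h import *
import sys
s=state(); print(np.round(s['ee_pos'],4),np.round(s['eef_rot'],3))
grab('wrist',sys.argv[1])
im,W=cloud('wrist'); hsv=cv2.cvtColor(im,cv2.COLOR_RGB2HSV); H=hsv[...,0].astype(int);S=hsv[...,1];Z=W[...,2]
n,l,st,ce=cv2.connectedComponentsWithStats(((H>105)&(H<125)&(S>150)&(Z>.033)&(Z<.047)).astype(np.uint8))
for i in range(1,n):
    if st[i,4]>300:
        p=W[l==i]; (cx,cy),r=cv2.minEnclosingCircle(p[:,:2].astype(np.float32)); print('blue',ce[i].round(),round(cx,4),round(cy,4),round(r,4),np.median(p[:,2]))
E
python3 w.py wrist1.png
```

```text
[ 0.5844 -0.3187  0.1271] [-3.138 -0.004  0.009]
blue [501. 153.] 0.6362 -0.4207 0.028 0.040219253506598884
blue [319. 232.] 0.5903 -0.3202 0.0276 0.0402211424585901
```

Request:
step_arm(rows=[{"hand": 0, "slide": [0.5, 0.13, 4], "angular": [0, 0, 0]}, {"hand": 0, "slide": [0, 0, 4], "angular": [0, 0, 0]}, {"hand": 0, "slide": [0, 0, 3], "angular": [0, 0, 0]}, {"hand": 0, "slide": [0, 0, 0.9], "angular": [0, 0, 0]}, {"hand": 0, "slide": [0, 0, 0], "angular": [0, 0, 0]}])

```text
clock: 2.28
ee_pos: [0.5898, -0.323, 0.0136]
eef_rot: [3.141, -0.002, 0.001]
ft_force: [0.5, -0.1, -0.4]
gripper_width: 1.0
finger_force: 0.0
```

Request:
step_arm(rows=[{"hand": 0.6, "slide": [0, 0, 0], "angular": [0, 0, 0]}, {"hand": 0.6, "slide": [0, 0, 0], "angular": [0, 0, 0]}, {"hand": 0.6, "slide": [0, 0, 0], "angular": [0, 0, 0]}, {"hand": 0.6, "slide": [0, 0, 0], "angular": [0, 0, 0]}, {"hand": 0.6, "slide": [0, 0, 0], "angular": [0, 0, 0]}], squeeze=25)

```text
clock: 2.9
ee_pos: [0.5908, -0.3227, 0.0143]
eef_rot: [3.14, -0.0, 0.004]
ft_force: [-0.9, -0.4, 5.6]
gripper_width: 0.635
finger_force: 27.3
```

Request:
step_arm(rows=[{"hand": 0.6, "slide": [0, 0, -2], "angular": [0, 0, 0]}, {"hand": 0.6, "slide": [0, 0, -4], "angular": [0, 0, 0]}, {"hand": 0.6, "slide": [0, 0, -5], "angular": [0, 0, 0]}, {"hand": 0.6, "slide": [0.1, -5, 0], "angular": [0, 0, 0]}, {"hand": 0.6, "slide": [0.1, -6, 0], "angular": [0, 0, 0]}])

```text
clock: 3.52
ee_pos: [0.5924, -0.2121, 0.1235]
eef_rot: [3.141, -0.004, 0.004]
ft_force: [0.6, 1.2, -0.9]
gripper_width: 0.633
finger_force: 26.9
```

Request:
step_arm(rows=[{"hand": 0.6, "slide": [0.2, -6, 0], "angular": [0, 0, 0]}, {"hand": 0.6, "slide": [0.2, -5, 0], "angular": [0, 0, 0]}, {"hand": 0.6, "slide": [0.1, -2.2, 0], "angular": [0, 0, 0]}, {"hand": 0.6, "slide": [0, 0, 0], "angular": [0, 0, 0]}, {"hand": 0.6, "slide": [0, 0, 0], "angular": [0, 0, 0]}])

```text
clock: 4.15
ee_pos: [0.597, -0.0811, 0.1224]
eef_rot: [3.141, -0.001, 0.0]
ft_force: [-0.7, 0.4, -1.0]
gripper_width: 0.638
finger_force: 27.0
```

```bash
python3 w.py wrist2.png; python3 - <<'E'
from h import *
grab('top')
im,W=cloud('top');hsv=cv2.cvtColor(im,cv2.COLOR_RGB2HSV);Z=W[...,2];H=hsv[...,0].astype(int);S=hsv[...,1]
k=(H>105)&(H<125)&(S>150)&(Z>.06);print(k.sum(), W[k].mean(0), W[k].max(0),W[k].min(0))
n=0
imw,W=cloud('wrist');Z=W[...,2];k=(Z>.05)&(Z<.075)&(abs(W[...,0]-.597)<.03)&(abs(W[...,1]+.08)<.03);print(k.sum(),W[k].mean(0) if k.any() else '')
hsv=cv2.cvtColor(imw,cv2.COLOR_RGB2HSV);H=hsv[...,0].astype(int);k=(H>105)&(H<125)&(hsv[...,1]>150)&(Z>.09);print(k.sum(),W[k].mean(0),W[k].max(0),W[k].min(0))
E
```

```text
[ 0.597  -0.0811  0.1224] [ 3.141e+00 -1.000e-03  0.000e+00]<stdin>:4: RuntimeWarning: Mean of empty slice.
  ret = um.true_divide(
Traceback (most recent call last):
ValueError: zero-size array to reduction operation maximum which has no identity
```

View pics/wrist2.png

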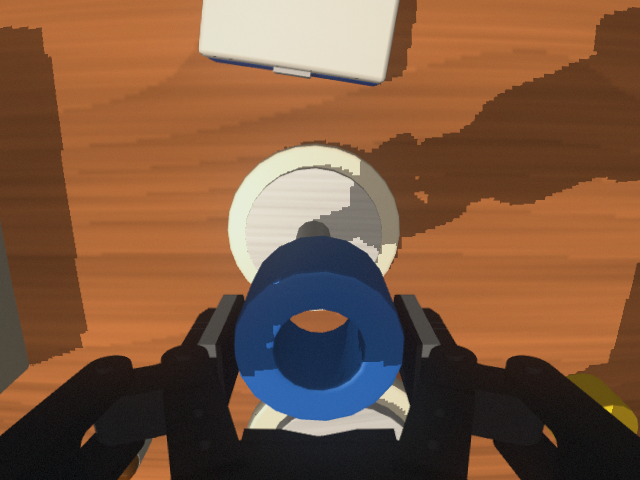

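The wrist view shows the blue roll held upright at (319,335), with the small unwinder and its spindle just behind it at (314,230). Next I'll measure the roll and spindle in the same view.

```bash
python3 - <<'E'
from h import *
im,W=cloud('wrist');hsv=cv2.cvtColor(im,cv2.COLOR_RGB2HSV);Z=W[...,2];H=hsv[...,0].astype(int);S=hsv[...,1]
m=(H>105)&(H<125)&(S>120)&(np.mgrid[0:480,0:640][0]>220)
zt=np.percentile(Z[m],90);k=m&(abs(Z-zt)<.004);p=W[k]
print(m.sum(),'top z',zt,cv2.minEnclosingCircle(p[:,:2].astype(np.float32)),p[:,2].min(),p[:,2].max())
A=np.c_[p[:,:2],np.ones(len(p))];print('plane',np.linalg.lstsq(A,p[:,2],rcond=None)[0]); print('zmin',np.nanmin(Z[m]))
f=(S<90)&(Z>.009)&(Z<.0135)&(np.hypot(W[...,0]-.597,W[...,1]+.08)<.062);p=W[f]
A=np.c_[2*p[:,:2],np.ones(len(p))]
from scipy.optimize import least_squares
r=np.hypot(*(p[:,:2]-[.597,-.08]).T);print('foot max-r fit',r.max())
ang=np.arctan2(p[:,1]+.08,p[:,0]-.597);e=[]
for a in np.arange(-3.1,3.1,.1):
    q=(abs(ang-a)<.05)
    if q.sum()>5: e.append(p[q][r[q].argmax(),:2])
e=np.array(e);s=least_squares(lambda c:np.hypot(*(e-c).T)-.0545,[.597,-.08],loss='soft_l1',f_scale=.001);print('foot',s.x,len(e))
E
```

```text
Traceback (most recent call last):
ValueError: zero-size array to reduction operation minimum which has no identity
```

```bash
cat > r.py <<'E'
from h import *
from scipy.optimize import least_squares
im,W=cloud('wrist');z=np.load('wrist.npz');hsv=cv2.cvtColor(im,cv2.COLOR_RGB2HSV);Z=W[...,2];H=hsv[...,0].astype(int);S=hsv[...,1]
m=(H>105)&(H<125)&(S>120)&(np.mgrid[0:480,0:640][0]>220)
print('valid',np.isfinite(Z[m]).mean())
# bore upper-face ellipse: project model circles and compare with outline of mask
c=max(cv2.findContours(m.astype(np.uint8),cv2.RETR_EXTERNAL,cv2.CHAIN_APPROX_NONE)[0],key=len)[:,0]
c=c[c[:,1]>365]  # lower rim = near top face outline
s=cv2.undistortPoints(c[:,None].astype(float),z['K'],np.array([float(z['k1']),0,0,0]))[:,0]
d=np.c_[s,np.ones(len(s))]@z['R']; o=-z['R'].T@z['t'].ravel()
for zt in(.143,.148,.151):
    P=o+d*((zt-o[2])/d[:,2])[:,None]
    f=least_squares(lambda q:np.hypot(P[:,0]-q[0],P[:,1]-q[1])-.028,[.597,-.08],loss='soft_l1',f_scale=.0005);print(zt,f.x.round(4),np.abs(f.fun).mean())
p=W[(S<90)&(Z>.009)&(Z<.0135)&(np.hypot(W[...,0]-.597,W[...,1]+.08)<.062)]
r=np.hypot(*(p[:,:2]-[.597,-.08]).T);ang=np.arctan2(p[:,1]+.08,p[:,0]-.597);e=[]
for a in np.arange(-3.1,3.1,.1):
    q=(abs(ang-a)<.05)
    if q.sum()>5: e.append(p[q][r[q].argmax(),:2])
e=np.array(e);g=least_squares(lambda c:np.hypot(*(e-c).T)-.0548,[.597,-.08],loss='soft_l1',f_scale=.001);print('foot',g.x,len(e))
E
python3 r.py
```

```text
valid 0.9963915834856366
0.143 [ 0.5938 -0.0824] 0.00014841049923216626
0.148 [ 0.5983 -0.0824] 0.00026680938938677967
0.151 [ 0.6009 -0.0824] 0.00040714421500780785
foot [ 0.59762937 -0.0794505 ] 44
```

```bash
python3 - <<'E'
from h import *
im,W=cloud('wrist');hsv=cv2.cvtColor(im,cv2.COLOR_RGB2HSV);Z=W[...,2];H=hsv[...,0].astype(int);S=hsv[...,1]
m=(H>105)&(H<125)&(S>120)&(np.mgrid[0:480,0:640][0]>220)&np.isfinite(Z)
print(np.nanpercentile(Z[m],[1,50,75,90,99]))
zt=np.percentile(Z[m],85);k=m&(abs(Z-zt)<.003);p=W[k]
print(cv2.minEnclosingCircle(p[:,:2].astype(np.float32)),len(p))
A=np.c_[p[:,:2],np.ones(len(p))];print('plane',np.linalg.lstsq(A,p[:,2],rcond=None)[0])
E
```

```text
[0.11290524 0.14790492 0.14848087 0.14887689 0.14954128]
((0.5968825221061707, -0.08248516172170639), 0.028332069516181946) 14985
plane [-0.00434714 -0.00108687  0.15071637]
```

Request:
step_arm(rows=[{"hand": 0.6, "slide": [0, -0.25, 0], "angular": [0, 0, 0]}, {"hand": 0.6, "slide": [0, 0, 3], "angular": [0, 0, 0]}, {"hand": 0.6, "slide": [0, 0, 1.5], "angular": [0, 0, 0]}, {"hand": 0.6, "slide": [0, 0, 1], "angular": [0, 0, 0]}, {"hand": 0.6, "slide": [0, 0, 0], "angular": [0, 0, 0]}])

```text
clock: 4.88
ee_pos: [0.5966, -0.0777, 0.0667]
eef_rot: [-3.141, 0.001, 0.002]
ft_force: [0.0, 0.3, -1.1]
gripper_width: 0.636
finger_force: 27.0
```

Request:
step_arm(rows=[{"hand": 0.6, "slide": [0, 0, 1], "angular": [0, 0, 0]}, {"hand": 0.6, "slide": [0, 0, 1], "angular": [0, 0, 0]}, {"hand": 0.6, "slide": [0, 0, 0.8], "angular": [0, 0, 0]}, {"hand": 0.6, "slide": [0, 0, 0], "angular": [0, 0, 0]}, {"hand": 0.6, "slide": [0, 0, 0], "angular": [0, 0, 0]}])

```text
clock: 5.5
ee_pos: [0.5971, -0.0777, 0.0394]
eef_rot: [3.142, -0.0, 0.0]
ft_force: [0.0, 0.1, -1.2]
gripper_width: 0.633
finger_force: 27.0
```

Request:
step_arm(rows=[{"hand": 0.6, "slide": [0, 0, 0.3], "angular": [0, 0, 0]}, {"hand": 0.6, "slide": [0, 0, 0.15], "angular": [0, 0, 0]}, {"hand": 0.6, "slide": [0, 0, 0], "angular": [0, 0, 0]}, {"hand": 0.6, "slide": [0, 0, 0], "angular": [0, 0, 0]}])

```text
clock: 6.0
ee_pos: [0.597, -0.0777, 0.0349]
eef_rot: [-3.142, 0.0, -0.0]
ft_force: [-0.8, 0.6, -1.4]
gripper_width: 0.635
finger_force: 27.0
```

Just above contact; open, then rise.

Request:
step_arm(rows=[{"hand": 0.25, "slide": [0, 0, 0], "angular": [0, 0, 0]}, {"hand": 0.0, "slide": [0, 0, 0], "angular": [0, 0, 0]}, {"hand": 0, "slide": [0, 0, 0], "angular": [0, 0, 0]}, {"hand": 0, "slide": [0, 0, 0], "angular": [0, 0, 0]}, {"hand": 0, "slide": [0, 0, -2], "angular": [0, 0, 0]}])

```text
clock: 6.62
ee_pos: [0.5956, -0.0775, 0.0534]
eef_rot: [-3.141, 0.0, 0.005]
ft_force: [0.2, 0.1, 0.7]
gripper_width: 1.0
finger_force: 0.0
```

Request:
step_arm(rows=[{"hand": 0, "slide": [0, 0, -4], "angular": [0, 0, 0]}, {"hand": 0, "slide": [0, 0, -5], "angular": [0, 0, 0]}, {"hand": 0, "slide": [0, 0, -6], "angular": [0, 0, 0]}, {"hand": 0, "slide": [0, 0, -4], "angular": [0, 0, 0]}, {"hand": 0, "slide": [-2, 0, 0], "angular": [0, 0, 0]}])

```text
clock: 7.25
ee_pos: [0.5791, -0.0779, 0.2486]
eef_rot: [3.141, 0.0, 0.011]
ft_force: [0.9, 0.4, -0.5]
gripper_width: 0.998
finger_force: 0.0
```

```bash
python3 - <<'E'
from h import *
grab('wrist','wrist3.png')
im,W=cloud('wrist');hsv=cv2.cvtColor(im,cv2.COLOR_RGB2HSV);Z=W[...,2];H=hsv[...,0].astype(int);S=hsv[...,1]
m=(H>105)&(H<125)&(S>120)&(np.hypot(W[...,0]-.597,W[...,1]+.08)<.05)&(Z>.05)
p=W[m];print(len(p),np.percentile(p[:,2],[5,50,95]));q=p[abs(p[:,2]-.06)<.005];print(cv2.minEnclosingCircle(q[:,:2].astype(np.float32)))
E
```

```text
2631 [0.05884303 0.0601663  0.06139189]
((0.5968377590179443, -0.07913408428430557), 0.02763347513973713)
```

View pics/wrist3.png

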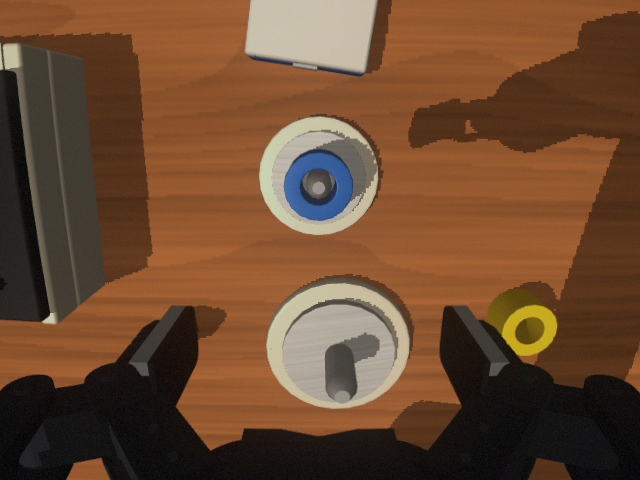

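The view shows the blue roll on the small spindle at (318,185), flat and centred: top at 0.060 m, about 1 mm off axis, fingers clear. Next I go to the handle.

Request:
step_arm(rows=[{"hand": 0, "slide": [-1, -6, -1], "angular": [0, 0, 0]}, {"hand": 0, "slide": [-1, -6, -1], "angular": [0, 0, 0]}, {"hand": 0, "slide": [-1, -6, 0], "angular": [0, 0, 0]}, {"hand": 0, "slide": [-1, -6, 0], "angular": [0, 0, 0]}, {"hand": 0, "slide": [-1, -6, 0], "angular": [0, 0, 0]}])

```text
clock: 7.92
ee_pos: [0.5238, 0.1133, 0.2714]
eef_rot: [-3.047, -0.255, 0.015]
ft_force: [-0.1, -0.1, -0.4]
gripper_width: 0.998
finger_force: 0.0
```

Request:
step_arm(rows=[{"hand": 0, "slide": [-0.4, -1.4, 0], "angular": [0, 0, -0.172]}, {"hand": 0, "slide": [0, 0, 0], "angular": [0, 0, -0.172]}, {"hand": 0, "slide": [0, 0, 0], "angular": [0, 0, -0.172]}, {"hand": 0, "slide": [0, 0, 0], "angular": [0, 0, -0.172]}, {"hand": 0, "slide": [0, 0, 0], "angular": [0, 0, -0.172]}])

```text
clock: 8.55
ee_pos: [0.518, 0.1254, 0.2725]
eef_rot: [-2.664, -1.509, -0.041]
ft_force: [0.5, -0.2, 0.9]
gripper_width: 1.001
finger_force: 0.0
```

Request:
step_arm(rows=[{"hand": 0, "slide": [0, 0, 0], "angular": [0, 0, -0.172]}, {"hand": 0, "slide": [0, 0, 0], "angular": [0, 0, -0.172]}, {"hand": 0, "slide": [0, 0, 0], "angular": [0, 0, -0.172]}, {"hand": 0, "slide": [0, 0, 0], "angular": [0, 0, -0.17]}, {"hand": 0, "slide": [0, 0, 0], "angular": [0, 0, 0]}])

```text
clock: 9.18
ee_pos: [0.518, 0.1253, 0.2726]
eef_rot: [-2.018, -2.319, -0.079]
ft_force: [0.1, 0.9, -0.0]
gripper_width: 0.997
finger_force: 0.0
```

```bash
cat > hd.py <<'E'
from h import *
import sys
from scipy.spatial.transform import Rotation as Ro
s=state();R=Ro.from_rotvec(s['eef_rot']).as_matrix();print(np.round(s['q'],3),np.round(s['ee_pos'],4));print(R.round(3))
grab('wrist',sys.argv[1])
im,W=cloud('wrist');Z=W[...,2]
k=(Z>.130)&(Z<.150)&(abs(W[...,0]-.525)<.03)&(abs(W[...,1]-.235)<.075)
p=W[k];print(len(p),p.max(0),p.min(0),np.percentile(p[:,2],[50,90,98]));q=p[p[:,2]>np.percentile(p[:,2],95)-.003]
print(cv2.minAreaRect(q[:,:2].astype(np.float32)))
E
python3 hd.py wrist4.png
```

```text
[0.191 0.144 0.07  1.497 0.084 1.623] [0.518  0.1253 0.2726]
[[-0.138  0.99  -0.016]
 [ 0.987  0.139  0.082]
 [ 0.084 -0.005 -0.996]]
2420 [0.53139784 0.28016645 0.14826736] [0.51870711 0.18257993 0.13447338] [0.14480795 0.14609683 0.14679864]
((0.5249032974243164, 0.23152755200862885), (0.09673921763896942, 0.009558998048305511), 88.2335433959961)
```

View pics/wrist4.png

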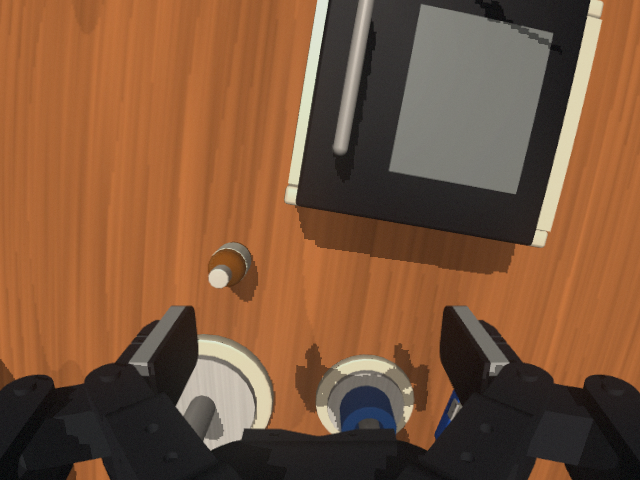

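The wrist view shows the handle bar from (367,0) to (340,150). The arm stopped short and slightly tilted, because the joint-speed limit cut the slides. I'll work out the correction.

```bash
cat > go.py <<'E'
from h import *
from scipy.spatial.transform import Rotation as Ro
def need(pos,tilt,psi=-.026):
    # tilt: rotation of tool about printer y (opening sense: hand goes to +x)
    y=np.array([-np.sin(psi),np.cos(psi),0]);x=np.array([np.cos(psi),np.sin(psi),0])
    Rd=Ro.from_rotvec(y*tilt)*Ro.from_matrix(np.c_[y,x,[0,0,-1]])
    s=state();R=Ro.from_rotvec(s['eef_rot'])
    print('ang',(R.inv()*Rd).as_rotvec().round(3),'slide now cm',(R.inv().apply(np.array(pos)-s['ee_pos'])*100).round(2),'slide after turn',(Rd.inv().apply(np.array(pos)-s['ee_pos'])*100).round(2))
E
python3 -c "
from go import *
need([.525,.2355,.20],0)"
```

```text
ang [-0.011 -0.083  0.163] slide now cm [10.17  2.24  8.14] slide after turn [11.03  0.41  7.27]
```

Request:
step_arm(rows=[{"hand": 0, "slide": [0, 0, 0], "angular": [-0.01, -0.083, 0.163]}, {"hand": 0, "slide": [4, 0.1, 0], "angular": [0, 0, 0]}, {"hand": 0, "slide": [4, 0.1, 2], "angular": [0, 0, 0]}, {"hand": 0, "slide": [3, 0.2, 3], "angular": [0, 0, 0]}, {"hand": 0, "slide": [0, 0, 2], "angular": [0, 0, 0]}])

```text
clock: 9.85
ee_pos: [0.524, 0.2371, 0.201]
eef_rot: [-2.245, -2.195, 0.003]
ft_force: [-0.6, -0.7, 0.9]
gripper_width: 0.998
finger_force: 0.0
```

Request:
step_arm(rows=[{"hand": 0, "slide": [0, 0, 0], "angular": [0, 0, 0]}, {"hand": 0, "slide": [0, 0, 0], "angular": [0, 0, 0]}])

```text
clock: 10.1
ee_pos: [0.5248, 0.2351, 0.2039]
eef_rot: [-2.248, -2.194, -0.001]
ft_force: [0.8, -0.7, 0.3]
gripper_width: 0.998
finger_force: 0.0
```

```bash
python3 hd.py wrist5.png; python3 -c "
from go import *
need([.525,.2355,.127],0)"
```

```text
[4.210e-01 2.210e-01 1.600e-02 1.364e+00 1.000e-03 2.016e+00] [0.5248 0.2351 0.2039]
[[ 0.024  1.     0.   ]
 [ 1.    -0.024  0.001]
 [ 0.001  0.    -1.   ]]
3933 [0.53151897 0.29231848 0.14763721] [0.51860168 0.18319093 0.13096878] [0.14489219 0.14614157 0.14668204]
((0.5253492593765259, 0.2379131317138672), (0.10786053538322449, 0.009120565839111805), 88.26221466064453)
ang [ 0.001 -0.001  0.002] slide now cm [ 0.03 -0.01  7.73] slide after turn [ 0.04 -0.    7.73]
```

Request:
step_arm(rows=[{"hand": 0, "slide": [0.03, 0.03, 3], "angular": [0, 0, 0]}, {"hand": 0, "slide": [0, 0, 3], "angular": [0, 0, 0]}, {"hand": 0, "slide": [0, 0, 1.5], "angular": [0, 0, 0]}, {"hand": 0, "slide": [0, 0, 0.5], "angular": [0, 0, 0]}, {"hand": 0, "slide": [0, 0, 0], "angular": [0, 0, 0]}])

```text
clock: 10.78
ee_pos: [0.5252, 0.2356, 0.1239]
eef_rot: [-2.246, -2.196, -0.001]
ft_force: [0.3, -0.5, 0.3]
gripper_width: 1.0
finger_force: 0.0
```

Request:
step_arm(rows=[{"hand": 0.5, "slide": [0, 0, 0], "angular": [0, 0, 0]}, {"hand": 0.8, "slide": [0, 0, 0], "angular": [0, 0, 0]}, {"hand": 1, "slide": [0, 0, 0], "angular": [0, 0, 0]}, {"hand": 1, "slide": [0, 0, 0], "angular": [0, 0, 0]}, {"hand": 1, "slide": [0, 0, 0], "angular": [0, 0, 0]}], squeeze=50)

```text
clock: 11.4
ee_pos: [0.5243, 0.2356, 0.1232]
eef_rot: [-2.245, -2.195, 0.001]
ft_force: [-3.8, -0.3, 2.9]
gripper_width: 0.096
finger_force: 48.7
```

Request:
step_arm(rows=[{"hand": 1, "slide": [0, 0, 0], "angular": [0, 0, 0]}, {"hand": 1, "slide": [0, 0, 0], "angular": [0, 0, 0]}, {"hand": 1, "slide": [0, 0, 0], "angular": [0, 0, 0]}])

```text
clock: 11.78
ee_pos: [0.5243, 0.2356, 0.1232]
eef_rot: [-2.245, -2.196, 0.001]
ft_force: [-5.4, -0.2, 5.4]
gripper_width: 0.093
finger_force: 49.0
```

```bash
cat > arc.py <<'E'
from go import *
import sys
psi=-.026; yv=np.array([-np.sin(psi),np.cos(psi),0]);xv=np.array([np.cos(psi),np.sin(psi),0])
bar0=np.array([.525,.2355,.1405]); tcp0=np.array([float(a) for a in sys.argv[1:4]]) 
d=bar0[2]-tcp0[2]; off=tcp0-bar0; off[2]=0; bar0=bar0+off
N=16; TH=np.radians(46); TILT=.35
hinge=bar0+xv*.165-np.array([0,0,.049])
R0=Ro.from_matrix(np.c_[yv,xv,[0,0,-1]])
pp=tcp0;pR=R0
for i in range(1,N+1):
    f=i/N; bar=hinge+Ro.from_rotvec(yv*TH*f).apply(bar0-hinge); R=Ro.from_rotvec(yv*TILT*f)*R0
    p=bar+R.apply([0,0,d]); print(i,round(np.degrees(TH*f),1),'slide',(pR.inv().apply(p-pp)*100).round(2),'ang',(pR.inv()*R).as_rotvec().round(4),'tcp',p.round(4)); pp,pR=p,R
E
python3 arc.py .525 .2355 .124
```

```text
1 2.9 slide [-0.    0.23 -0.82] ang [ 0.0219 -0.     -0.    ] tcp [0.5273 0.2354 0.1322]
2 5.8 slide [ 0.    0.25 -0.81] ang [ 0.0219  0.     -0.    ] tcp [0.53   0.2354 0.1403]
3 8.6 slide [-0.    0.28 -0.81] ang [0.0219 0.     0.    ] tcp [0.5331 0.2353 0.1482]
4 11.5 slide [ 0.   0.3 -0.8] ang [0.0219 0.     0.    ] tcp [0.5366 0.2352 0.156 ]
5 14.4 slide [ 0.    0.32 -0.79] ang [ 0.0219  0.     -0.    ] tcp [0.5405 0.2351 0.1635]
6 17.3 slide [-0.    0.34 -0.78] ang [ 0.0219 -0.      0.    ] tcp [0.5448 0.235  0.1709]
7 20.1 slide [ 0.    0.37 -0.76] ang [ 0.0219  0.     -0.    ] tcp [0.5494 0.2349 0.178 ]
8 23.0 slide [-0.    0.39 -0.75] ang [ 0.0219 -0.      0.    ] tcp [0.5544 0.2347 0.1848]
9 25.9 slide [ 0.    0.41 -0.74] ang [ 0.0219  0.     -0.    ] tcp [0.5597 0.2346 0.1914]
10 28.8 slide [ 0.    0.43 -0.73] ang [0.0219 0.     0.    ] tcp [0.5653 0.2345 0.1977]
11 31.6 slide [ 0.    0.45 -0.71] ang [ 0.0219 -0.     -0.    ] tcp [0.5712 0.2343 0.2037]
12 34.5 slide [-0.    0.47 -0.7 ] ang [0.0219 0.     0.    ] tcp [0.5775 0.2341 0.2094]
13 37.4 slide [ 0.    0.49 -0.69] ang [0.0219 0.     0.    ] tcp [0.584  0.234  0.2148]
14 40.2 slide [-0.    0.51 -0.67] ang [0.0219 0.     0.    ] tcp [0.5907 0.2338 0.2198]
15 43.1 slide [-0.    0.53 -0.66] ang [0.0219 0.     0.    ] tcp [0.5977 0.2336 0.2244]
16 46.0 slide [ 0.    0.55 -0.64] ang [ 0.0219  0.     -0.    ] tcp [0.6049 0.2334 0.2287]
```

Request:
step_arm(rows=[{"hand": 1, "slide": [0, 0.23, -0.82], "angular": [0.022, 0, 0]}, {"hand": 1, "slide": [0, 0.25, -0.81], "angular": [0.022, 0, 0]}, {"hand": 1, "slide": [0, 0.28, -0.81], "angular": [0.022, 0, 0]}, {"hand": 1, "slide": [0, 0.3, -0.8], "angular": [0.022, 0, 0]}, {"hand": 1, "slide": [0, 0.32, -0.79], "angular": [0.022, 0, 0]}])

```text
clock: 12.4
ee_pos: [0.5387, 0.2351, 0.1615]
eef_rot: [-2.185, -2.137, 0.124]
ft_force: [-6.4, 0.2, -1.1]
gripper_width: 0.097
finger_force: 49.0
```

```bash
cat > cov.py <<'E'
from h import *
s=state();print(np.round(s['q'],3),np.round(s['wrist_torque'],2))
grab('top');im,W=cloud('top')
# cover plane: points near cover region excluding arm
k=(W[...,0]>.5)&(W[...,0]<.70)&(W[...,1]>.14)&(W[...,1]<.34)&(W[...,2]>.1)&(W[...,2]<.3)
p=W[k];rng=np.random.default_rng(0);best=(0,)
for _ in range(3000):
    a,b,c=p[rng.choice(len(p),3,False)];n=np.cross(b-a,c-a);L=np.linalg.norm(n)
    if L<1e-5: continue
    n/=L
    if abs(n[1])>.15: continue
    i=(abs((p-a)@n)<.002).sum()
    if i>best[0]: best=(i,n*np.sign(n[2]))
n=best[1];print(best[0],len(p),'angle deg',np.degrees(np.arctan2(n[0],n[2])))
E
python3 cov.py
```

```text
[0.388 0.342 0.076 1.411 0.046 1.979] [ 0.12  1.31 -0.06]
5089 8048 angle deg 13.428849750920278
```

The cover measures 13.4° and follows well.

Request:
step_arm(rows=[{"hand": 1, "slide": [0, 0.34, -0.78], "angular": [0.022, 0, 0]}, {"hand": 1, "slide": [0, 0.37, -0.76], "angular": [0.022, 0, 0]}, {"hand": 1, "slide": [0, 0.39, -0.75], "angular": [0.022, 0, 0]}, {"hand": 1, "slide": [0, 0.41, -0.74], "angular": [0.022, 0, 0]}, {"hand": 1, "slide": [0, 0.43, -0.73], "angular": [0.022, 0, 0]}])

```text
clock: 13.08
ee_pos: [0.563, 0.2344, 0.1965]
eef_rot: [-2.124, -2.077, 0.237]
ft_force: [-9.2, -1.0, 3.5]
gripper_width: 0.096
finger_force: 49.3
```

Request:
step_arm(rows=[{"hand": 1, "slide": [0, 0.45, -0.71], "angular": [0.022, 0, 0]}, {"hand": 1, "slide": [0, 0.47, -0.7], "angular": [0.022, 0, 0]}, {"hand": 1, "slide": [0, 0.49, -0.69], "angular": [0.022, 0, 0]}, {"hand": 1, "slide": [0, 0.51, -0.67], "angular": [0.022, 0, 0]}, {"hand": 1, "slide": [0, 0.53, -0.66], "angular": [0.022, 0, 0]}])

```text
clock: 13.7
ee_pos: [0.5959, 0.2334, 0.2245]
eef_rot: [-2.061, -2.015, 0.342]
ft_force: [-9.8, -2.8, 9.1]
gripper_width: 0.095
finger_force: 48.9
```

Request:
step_arm(rows=[{"hand": 1, "slide": [0, 0.5, -0.6], "angular": [0.02, 0, 0]}, {"hand": 1, "slide": [0, 0, 0], "angular": [0, 0, 0]}, {"hand": 1, "slide": [0, 0, 0], "angular": [0, 0, 0]}, {"hand": 1, "slide": [0, 0, 0], "angular": [0, 0, 0]}])

```text
clock: 14.2
ee_pos: [0.6026, 0.2332, 0.2286]
eef_rot: [-2.05, -2.004, 0.359]
ft_force: [-9.7, -2.1, 8.6]
gripper_width: 0.096
finger_force: 49.0
```

```bash
python3 cov.py; python3 - <<'E'
from h import *
grab('scene'); im,W=cloud('scene'); cv2.imwrite('pics/scene1.png',im[:,:,::-1])
it,_=0,0
b,W2=cloud('top');hsv=cv2.cvtColor(b,cv2.COLOR_RGB2HSV);H=hsv[...,0].astype(int);m=(H>105)&(H<125)&(hsv[...,1]>120)&(np.hypot(W2[...,0]-.597,W2[...,1]+.08)<.05)
p=W2[m];print('roll',len(p),np.median(p[:,2]) if len(p) else '')
E
```

```text
[0.317 0.701 0.737 1.942 0.115 1.891] [-0.38  2.37  0.12]
3646 5069 angle deg 45.17300986489335
roll 184 0.06036928177451467
```

View pics/scene1.png

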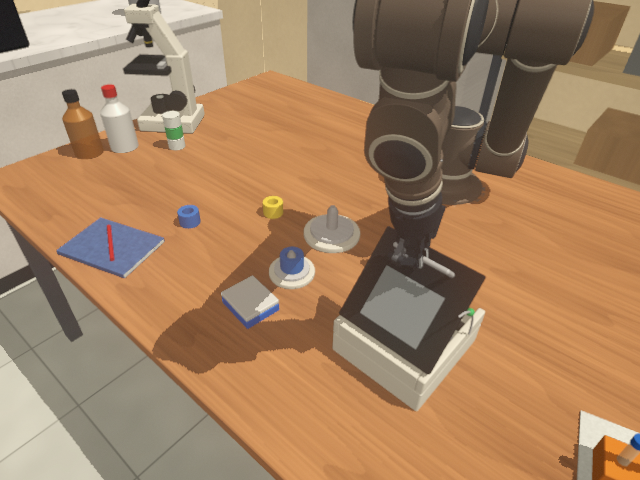

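The scene shows the cover at 45.2°, held by its bar handle at (430,262) with its edge at the green bead (471,313). The blue roll is seated on the small spindle at (291,262). The yellow roll and slide box haven't moved; the dropper is hidden behind the arm in this view. I'm handing the job in.

```bash
python3 -c "
from workcell import state,sign_off
print(max(abs(state()['joint_vel']))); print(sign_off())"
```

```text
0.0022345926773252975
the job is handed in; nothing more can be done
None
```

I put the blue roll flat on the small spindle and let go of it, then lifted the cover to about 45° (measured 45.2°) and handed in at about 14 s still gripping its handle; sign-off returned no verdict, and the dropper was hidden in my last view.

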